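# Clamp the bench block for hammering

### The arm

A 7-joint arm with a two-finger parallel gripper is mounted at the origin on a cart in front of the work surface, level with it; the furniture and walls round the work are solid. World frame = base frame: x ahead of the robot, y to its left, z up, the work surface at z = 0. Lengths are in m, angles in degrees, forces in N, time in s.
With the tool pointing down it reaches from about 0.425 to 0.875 m from the base axis. Payload 4.7 kg.
Tool frame: the origin (TCP) lies at the very end of the fingers, on their centre line; the grasp point (between the pads) lies 19 mm behind it; z points along the fingers, y is the line along which they close (so a half turn about z gives the same grasp; the last joint's range is limited). The gripper opens to 87 mm and grips with 3 to 60 N. Pads are 19 mm wide; open, the fingers measure 117 mm over their backs; the gripper's body (75 mm by 190 mm) begins 51 mm behind the grasp point.
Start: joints at [-74.823, 18.392, -4.016, 83.108, 1.295, 78.541, -3.26], TCP at [0.161, 0.63, 0.223] pointing down, gripper open.
Joint ranges: [-163.93, 163.93], [-17.29, 119.83], [-79.2, 71.16], [3.27, 140.29], [-89.18, 269.18], [5.43, 117.66], [-154.24, 154.24]. Speed limits (degrees/s): [147.25, 147.25, 180, 180, 180, 180, 180].

### API

Orientations are given as [roll, pitch, yaw] about the fixed x, y, z axes, in that order (R = Rz(yaw) Ry(pitch) Rx(roll)).
In Python, from cell import get_obs, eyes, env gives the robot as it stands.
- The arm moves only by the tool servo_tool, never from a script. Its argument "series" is a list that holds one entry, the list of rows, each a list of 7 numbers: the shift along the tool's x, y, z in units of 300 mm (1.0 is 300 mm), then the turn, a rotation vector about the tool's x, y, z in units of pi rad (1.0 is pi rad), then the opening, from 0 (shut) to 1 (fully open). In form: [[[tx, ty, tz, wx, wy, wz, gripper], ...]]. A call has 1 to 12 rows; each row is the pose to reach, as a shift and turn from the pose commanded when the call began, along the tool's axes at that moment, turning the shorter way round; what a row does not reach only later rows make up. A row lasts 1/12 s, in which the tool goes at most 41.7 mm and 7.16 degrees, less where a joint would pass 70% of its speed; a pose out of reach is approached as far as the arm can. A call with a number of a shift or a turn outside -1 to 1 is refused whole. A call with a gripper value outside its range is refused whole. The fingers move at their own pace and stop on an object; "grip_force" is the grip in N (left out, the last holds). Time passes only in rows, so rows that repeat a pose let the fingers close. It gives the time, the measured TCP pose, the force, the opening and the grip force at its end, in the units of the state.
- get_obs(): the state, without advancing time (a new reading comes with each control period).
- eyes.read_camera(name): name is "scene" or "top"; returns a dict with "frame" (480x640x3 uint8, red, green, blue), "depth" (480x640 float32, m along the optical axis (not along the pixel's ray), 0 where there is no reading), "fx", "fy", "cx", "cy" (pixels), "origin" and "rotation" of the camera in the world. Camera axes: x right, y down, z forward; pixel columns grow to the right and rows downward; lengths in m; the calibration is good to about 2 mm. A picture is of the moment at which its call begins.
- env.sign_off(): hands the job in; it is judged then, once.
The state is a dict: "time_s": time; "qpos": joint angles; "joint_velocities": joint speeds; "effort": joint torques, N m; "tool_pos": TCP position; "tool_rot": TCP orientation; "force": force on the tool from outside, world axes, zero at the start; "wrist_torque": the same for the moment, N m; "grip_width": finger opening in m; "grasp_force": force on a finger pad.
Only numpy, scipy, OpenCV 4.12 (cv2) and the standard library are available. Lean on these libraries where they do the work, as an engineer would, in place of code of your own. Each camera call takes 0.05 s, during which the arm holds its last target. There are 200 camera calls.

### The job

Clamp the steel bench block in its holder, pushing only, without gripping or lifting anything: with the outside of a finger, swing the clamp strap round over the block until it is against its stop, and only then push the raised cam lever down until it lies flat along the strap. Leave the block sitting in its holder, and leave the punch, loupe, beeswax and hammer round it where they are.

Things in the scene. Friction and masses are not known exactly. Their poses are not given: they have to be found in the camera images.
- holder: Fixed holder: dark steel base 100 (x) x 170 (y) x 10 mm; origin at the centre of its underside, on the bench, z up. A fence (top 22 mm up) round (0, -30 mm) holds the block. The strap's vertical swivel axis is at (0, +55 mm). A stop pin, 9 mm thick, top 68 mm up, stands at (+17, +28 mm), on the side away from the strap's start. Place and yaw (up to 0.4 rad) vary.
- clamp_strap (a joint): Strap's angle about its vertical swivel axis, rad. 0: points along the holder's -x; grows anticlockwise seen from above; 1.57 (its stop): points along the holder's -y, over the block. Starts at 0 to 0.45. Takes about 4 N at the nose; stays where left. Level steel bar, 25 mm wide, reaching 88 mm from the axis, underside 56 and top 72 mm above the bench.
- strap_push (a point): Point on the strap's trailing side face, the one to push, 78 mm from the swivel axis, 12.5 mm off the strap's centre line, 64 mm above the bench. x axis: along the strap from nose to swivel; y axis: out of this face (push along -y). A fingertip 60 mm above the bench clears the block and meets this face. Ears on top (59 to 77 mm from the axis) reach 89 mm up.
- cam_lever (a joint): Lever's angle, rad. 0: raised 50 degrees above level, leaning back from the strap's nose to the swivel post; 0.873: down, level above the strap. Starts at 0 to 0.12. Takes about 3 N at its end; stays where left. Turns with the strap; its level pin is square to the strap, 68 mm from the swivel axis, 84 mm above the bench. Straight bar, 80 mm long from the pin, 17 wide, 10 thick.
- lever_end (a point): Middle of the lever's upper face, 70 mm from its pin and 10 mm short of its end; moves with the lever. The place to push. When the lever is down its upper face is 89 mm above the bench and its end lies 12 mm beyond the swivel axis.
- press_pad: Rubber-tipped pad, 14 mm across, under the strap's nose, 68 mm from the swivel axis; the cam lever drives it 3.4 mm down, onto the block.
- block_centre (a point): Centre of the loose steel bench block, 48 x 62 x 38 mm, 0.9 kg, standing inside the fence; its top is 48 mm above the bench. It must stay there.
- doming_punch_0: small steel doming punch, 69 mm long, 14 mm thick, lying on the bench; loose, to be left alone; origin at the centre of its underside
- loupe: small folding loupe, 29 x 61 x 13 mm; loose, to be left alone; origin at the centre of its underside
- beeswax: round puck of beeswax, 45 mm across, 17 mm high; loose, to be left alone; origin at the centre of its underside
- chasing_hammer: wooden-handled hammer, 61 x 229 x 28 mm, lying beside the holder; loose, to be left alone; origin at the centre of its underside
- bench_block: the same bench block; origin at the centre of its underside
Mind the look-alikes: they are no part of the job. Of the things that look like the bench_block, the middle-sized one is meant.

How it is judged:
By the outcome, as a careful person would: the job done as asked, in the order asked, and still so for the second after the job is handed in, with the robot touching nothing.
It also fails if it takes over 48 s, if anything falls off the work surface, if the arm or the gripper's body presses on something with over 40 N, if the wrist force passes 120 N, or if a joint passes its speed limit or range.

## Working session

There is one attempt and no reset: what is moved stays moved. The work goes in short steps, Python scripts to look and compute and a tool call to move; the robot and the scene stay as the last step left them, time stands still between calls to the robot, and variables do not carry over. Pictures are saved under pics/ and viewed, at most 10 in all, crops included, and the job is handed in when it is done.

Besides the shell and the picture viewer there is one more tool, called after "Call:" as name(argument=value, ...) on one line, values as JSON. servo_tool: Moves the arm, as the interface text tells. Shifts and turns lie within -1 to 1; 1 stands for 300 mm of shift or pi rad of turn. Its arguments: {"type":"object","properties":{"series":{"type":"array"},"grip_force":{"type":"number"}},"required":["series"]}

```bash
mkdir -p pics; ls; python3 - <<'E'
from cell import get_obs, eyes, env
import cv2, numpy as np, pickle
o=get_obs(); print(o['time_s'],o['tool_pos'],o['tool_rot'],o['force'],o['grip_width'])
d={}
for n in('scene','top'):
    c=eyes.read_camera(n); d[n]=c
    cv2.imwrite(f'pics/{n}0.png',c['frame'][:,:,::-1]); print(n,c['fx'],c['cx'],c['cy'],c['origin'],np.round(c['rotation'],3).tolist())
pickle.dump(d,open('cam0.pkl','wb'))
E
```

```text
pics
0.0 [0.16122515 0.62911617 0.22145996] [-1.79890053e+02  5.82203793e-03  1.65631744e+02] [-0.40855253 -1.12142859  0.39064268] 0.08721915273988654
scene 471.15435629938315 323.6066919572257 238.2126639992233 [ 0.08417333 -0.60830488  0.43207006] [-113.949, -0.593, -37.02]
top 513.779653401392 323.5650067622166 240.5993709043877 [0.40663001 0.01341636 0.95150157] [-171.741, 0.208, -91.157]
```

View pics/scene0.png

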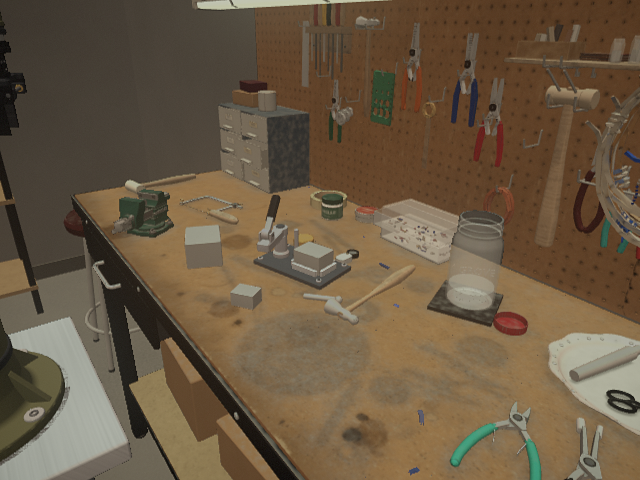

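View pics/top0.png

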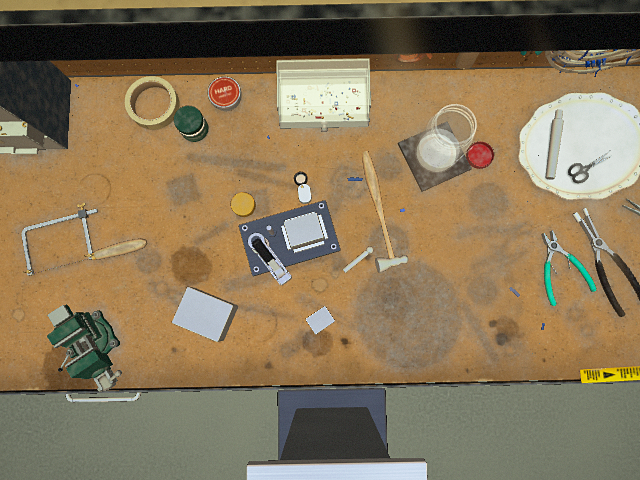

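Top view: three pale blocks. The large one is at (205,313), the small one at (320,320), and the middle-sized one at (304,230) stands in the fenced holder, so that one is meant. The strap swivels at about (260,242) with its nose at about (285,280). The beeswax is at (242,204), loupe at (304,187), punch at (357,260) and hammer at (385,210).

```bash
cat > h.py <<'E'
import numpy as np, cv2, pickle
from scipy.spatial.transform import Rotation as R
def rot(c): return R.from_euler('xyz',c['rotation'],degrees=True).as_matrix()
def ray(c,px,z):
    px=np.atleast_2d(px).astype(float)
    d=np.c_[(px[:,0]-c['cx'])/c['fx'],(px[:,1]-c['cy'])/c['fy'],np.ones(len(px))]@rot(c).T
    o=np.array(c['origin']); return o+d*((z-o[2])/d[:,2])[:,None]
def cloud(c):
    v,u=np.mgrid[:480,:640]; D=c['depth']
    p=np.stack([(u-c['cx'])/c['fx']*D,(v-c['cy'])/c['fy']*D,D],-1)
    return p@rot(c).T+np.array(c['origin'])
E
python3 - <<'E'
from h import *
d=pickle.load(open('cam0.pkl','rb')); c=d['top']; f=c['frame']; P=cloud(c)
hsv=cv2.cvtColor(f,cv2.COLOR_RGB2HSV)
m=cv2.inRange(hsv,(100,40,20),(130,255,140)); m[:190]=0;m[295:]=0;m[:,:225]=0;m[:,350:]=0
m=cv2.morphologyEx(m,cv2.MORPH_OPEN,np.ones((3,3)))
cs=max(cv2.findContours(m,cv2.RETR_EXTERNAL,cv2.CHAIN_APPROX_NONE)[0],key=cv2.contourArea)
w=ray(c,cs[:,0],0.01)[:,:2]
r=cv2.minAreaRect((w*1000).astype(np.float32)); b=cv2.boxPoints(r); print('rect',r,b.tolist())
# holder +y: along the long side, pointing away from block (world +y side)
e=[b[1]-b[0],b[2]-b[1]]; L=max(e,key=np.linalg.norm); L/=np.linalg.norm(L); L*=np.sign(L[1]); X=np.array([L[1],-L[0]]); C=np.array(r[0])
print('yaw',np.degrees(np.arctan2(X[1],X[0])))
A=C+55*L; print('axis',A)
q=P.reshape(-1,3)*1000; rel=q[:,:2]-C; h=np.c_[rel@X,rel@L,q[:,2]]
near=(abs(h[:,0])<110)&(abs(h[:,1])<100)
s=h[near&(abs(h[:,2]-48)<4)]; s=s[s[:,1]<15]; print('block top',len(s),s.mean(0),np.ptp(s,0))
t=near&(abs(h[:,2]-72)<4); s=h[t]; v=s[:,:2]-[0,55]; print('strap top',len(s),s.min(0),s.max(0),'maxr',np.linalg.norm(v,axis=1).max())
(cx,cy),wh,a=cv2.minAreaRect(s[:,:2].astype(np.float32)); print('strap rect',(cx,cy),wh,a, 'ang',np.degrees(np.arctan2(-(cy-55),-cx)))
far=v[np.linalg.norm(v,axis=1)>60]; print('nose ang',len(far),np.degrees(np.arctan2(-far.mean(0)[1],-far.mean(0)[0])),far.mean(0))
s=h[near&(h[:,2]>95)]; print('lever',len(s),s[s[:,2].argmax()],s.mean(0))
im=cv2.resize(f[180:300,210:410],None,fx=4,fy=4,interpolation=cv2.INTER_CUBIC)
for p in ((cs[:,0]-[210,180])*4): cv2.circle(im,tuple(int(x) for x in p),1,(255,0,0),-1)
cv2.imwrite('pics/crop1.png',im[:,:,::-1])
g=d['scene']['frame'][180:300,180:380]; cv2.imwrite('pics/crop2.png',cv2.resize(g,None,fx=4,fy=4,interpolation=cv2.INTER_CUBIC)[:,:,::-1])
E
```

```text
rect ((551.0936279296875, 78.25553894042969), (97.44195556640625, 167.0600128173828), 15.328073501586914) [[482.0249328613281, 145.93502807617188], [526.1865844726562, -15.182315826416016], [620.162353515625, 10.5760498046875], [576.0006713867188, 171.69338989257812]]
yaw 15.328096
axis [536.55459595 131.29907227]
block top 855 [  0.31099829 -29.67360331  46.47696635] [48.34642314 61.79783077  7.55276929]
strap top 325 [-84.66125041  14.57128051  68.01661741] [20.08061741 69.53865364 75.68993839] maxr 87.72817153396943
strap rect (-33.65212631225586, 42.52457809448242) (103.76730346679688, 46.231536865234375) 6.645831108093262 ang 20.340609437541687
nose ang 90 20.856789294724265 [-75.26029328 -28.67409457]
lever 11172 [ 75.44959858 -57.73360164 580.07888035] [ 83.23598518 -13.96296052 544.7321929 ]
```

View pics/crop1.png

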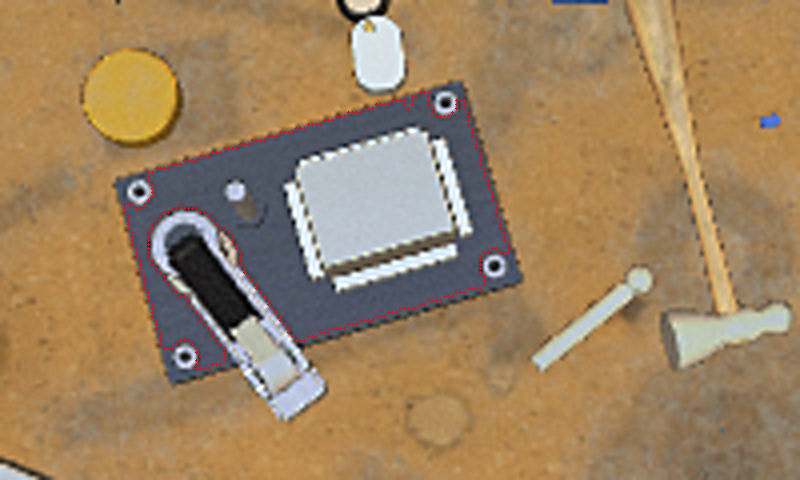

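View pics/crop2.png

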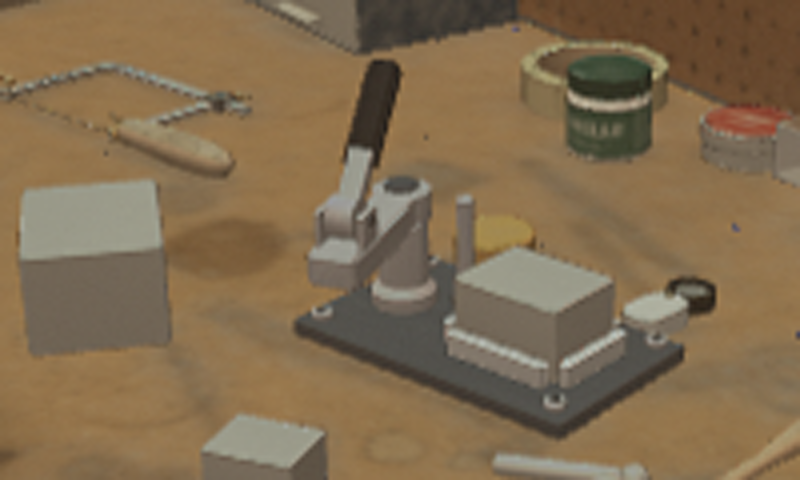

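The crops confirm it: the middle-sized block sits in the fence at holder (0.3, -29.7) mm, which matches (0, -30). The base measures 97x167 mm, the nose reaches 87.7 mm, and the strap stands at about 20.5° with the lever raised. Next I work out the approach.

```bash
cat >> h.py <<'E'
A=np.array([536.6,131.3]); YAW=15.3
def go(o,x,y,z,yaw,tilt=(0,0)):   # mm, deg -> one row in tool units
    R0=R.from_euler('xyz',o['tool_rot'],degrees=True); R1=R.from_euler('xyz',[180,0,yaw],degrees=True)
    s=R0.inv().apply(np.array([x,y,z])/1000-o['tool_pos'])/.3; w=(R0.inv()*R1).as_rotvec()/np.pi
    return np.round(np.r_[s,w],4).tolist()
def strap(ang,r,off):             # centre point beside the strap at angle ang (deg), off = along push direction
    a=np.radians(YAW+180+ang); d=np.array([np.cos(a),np.sin(a)]); n=np.array([-d[1],d[0]])
    return A+r*d+off*n, YAW+ang   # tool y along push: yaw
E
python3 - <<'E'
from h import *; from cell import get_obs
o=get_obs(); p,y=strap(20.5,83,-40); print(p,y,go(o,*p,220,y))
E
```

```text
[445.88339602 115.19106574] 35.8 [-1.3443, -1.4243, 0.0078, -0.0003, 0.0006, 0.7213]
```

Call:
servo_tool(series=[[[-0.67,-0.71,0,0,0,0.36,0],[-0.67,-0.71,0,0,0,0.36,0],[-0.67,-0.71,0,0,0,0.36,0],[-0.67,-0.71,0,0,0,0.36,0],[-0.67,-0.71,0,0,0,0.36,0],[-0.67,-0.71,0,0,0,0.36,0],[-0.67,-0.71,0,0,0,0.36,0],[-0.67,-0.71,0,0,0,0.36,0],[-0.67,-0.71,0,0,0,0.36,0],[-0.67,-0.71,0,0,0,0.36,0],[-0.67,-0.71,0,0,0,0.36,0],[-0.67,-0.71,0,0,0,0.36,0]]], grip_force=10)

```text
time_s: 1.1
tool_pos: [0.3028, 0.3737, 0.2223]
tool_rot: [-180.0, 0.0, 101.1]
force: [0.3, 0.1, 0.3]
grip_width: 0.0152
grasp_force: 0.0
```

```bash
python3 - <<'E'
from h import *; from cell import get_obs
o=get_obs(); p,y=strap(20.5,83,-40); print(o['time_s'],o['tool_pos'],o['tool_rot'],go(o,*p,150,y),o['grip_width'],np.round(o['qpos']))
E
```

```text
1.1 [0.30277623 0.37373431 0.2223268 ] [-1.79986387e+02  2.18975964e-02  1.01065337e+02] [-0.9373, 0.3028, 0.2414, 0.0, 0.0002, 0.3626] 0.015150239931027482 [-62.  -2.   8. 107.   0.  76. -43.]
```

Call:
servo_tool(series=[[[-0.937,0.303,0,0,0,0.363,0],[-0.937,0.303,0,0,0,0.363,0],[-0.937,0.303,0,0,0,0.363,0],[-0.937,0.303,0,0,0,0.363,0],[-0.937,0.303,0,0,0,0.363,0],[-0.937,0.303,0,0,0,0.363,0],[-0.937,0.303,0,0,0,0.363,0],[-0.937,0.303,0,0,0,0.363,0],[-0.937,0.303,0,0,0,0.363,0],[-0.937,0.303,0,0,0,0.363,0],[-0.937,0.303,0.2,0,0,0.363,0],[-0.937,0.303,0.2,0,0,0.363,0]]])

```text
time_s: 2.1
tool_pos: [0.4442, 0.1151, 0.1602]
tool_rot: [-180.0, 0.1, 35.9]
force: [-1.7, -0.9, -0.5]
grip_width: 0.0005
grasp_force: 0.0
```

```bash
python3 - <<'E'
from h import *; from cell import get_obs,eyes
o=get_obs(); p,y=strap(20.5,83,-40); print(o['time_s'],o['tool_pos'],o['tool_rot'],go(o,*p,62,y),o['grip_width'],np.round(o['qpos']))
c=eyes.read_camera('scene'); cv2.imwrite('pics/s3.png',c['frame'][100:340,150:470,::-1].repeat(2,0).repeat(2,1))
E
```

```text
2.1 [0.44418626 0.11507452 0.16019976] [-1.79983487e+02  9.75126409e-02  3.58925618e+01] [0.0054, 0.0031, 0.3273, -0.0001, 0.0005, 0.0005] 0.0004606903057944202 [-43.  -3.  25. 115.   2.  69. -73.]
```

View pics/s3.png

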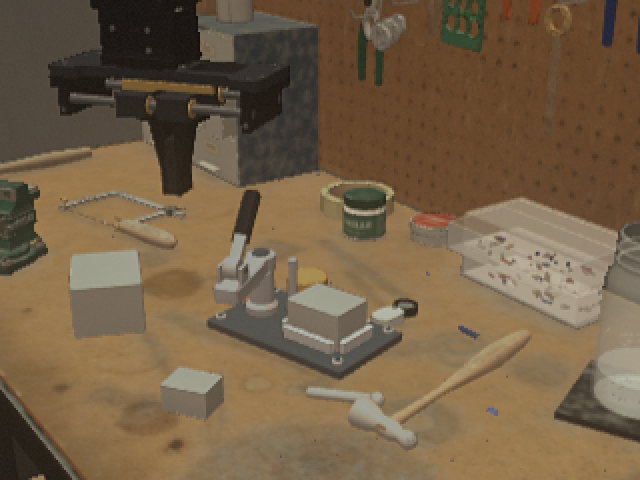

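The gripper (tip at about (175,190) in this 2x crop) is closed and hangs on the strap's trailing side. The raised lever at (245,215) is clear of it. Descending.

Call:
servo_tool(series=[[[0,0,0.1,0,0,0,0],[0,0,0.2,0,0,0,0],[0.003,0.003,0.26,0,0,0,0],[0.005,0.003,0.3,0,0,0,0],[0.005,0.003,0.33,0,0,0,0],[0.005,0.003,0.33,0,0,0,0],[0.005,0.003,0.33,0,0,0,0]]])

```text
time_s: 2.73
tool_pos: [0.4472, 0.1151, 0.064]
tool_rot: [180.0, -0.0, 35.6]
force: [0.5, 0.1, 0.7]
grip_width: 0.0005
grasp_force: 0.0
```

```bash
python3 - <<'E'
from h import *; from cell import get_obs
o=get_obs(); print(o['time_s'],o['tool_pos'],o['tool_rot'],o['force'])
for a in (20.5,27,34,41,48,55,62):
    p,y=strap(a,82,-27.5); print(a,go(o,*p,62,y))
E
```

```text
2.7333 [0.44724328 0.1151388  0.06399067] [ 1.79990358e+02 -3.50556273e-03  3.56342947e+01] [0.51830341 0.05658404 0.69053683]
20.5 [-0.0001, 0.0389, 0.0066, 0.0001, -0.0, -0.0009]
27 [-0.0087, 0.0704, 0.0066, 0.0001, -0.0, -0.037]
34 [-0.0138, 0.1053, 0.0067, 0.0001, -0.0, -0.0759]
41 [-0.0146, 0.1404, 0.0067, 0.0001, -0.0, -0.1148]
48 [-0.0112, 0.1755, 0.0067, 0.0001, -0.0, -0.1537]
55 [-0.0035, 0.2098, 0.0067, 0.0001, -0.0, -0.1926]
62 [0.0083, 0.243, 0.0067, 0.0001, 0.0, -0.2315]
```

Call:
servo_tool(series=[[[0,0.02,0.005,0,0,0,0],[0,0.039,0.005,0,0,-0.001,0],[-0.005,0.055,0.005,0,0,-0.019,0],[-0.009,0.07,0.005,0,0,-0.037,0],[-0.011,0.088,0.005,0,0,-0.056,0],[-0.014,0.105,0.005,0,0,-0.076,0],[-0.0145,0.123,0.005,0,0,-0.095,0],[-0.0145,0.14,0.005,0,0,-0.115,0],[-0.013,0.158,0.005,0,0,-0.134,0],[-0.011,0.1755,0.005,0,0,-0.154,0],[-0.007,0.193,0.005,0,0,-0.173,0],[-0.0035,0.21,0.005,0,0,-0.193,0]]])

```text
time_s: 3.73
tool_pos: [0.4829, 0.0635, 0.0629]
tool_rot: [-179.9, -0.1, 70.5]
force: [-2.3, 2.9, 2.0]
grip_width: 0.0005
grasp_force: 1.8
```

```bash
python3 - <<'E'
from h import *; from cell import get_obs,eyes
o=get_obs(); print(o['time_s'],o['tool_pos'],o['tool_rot'],o['force'])
for a in (55,59,62,66,69,73,76,80,83,86,88,90,91,92):
    p,y=strap(a,82,-27.5); print(a,go(o,*p,62,y))
c=eyes.read_camera('scene'); cv2.imwrite('pics/s4.png',c['frame'][100:340,150:470,::-1].repeat(2,0).repeat(2,1))
E
```

```text
3.7333 [0.4829331  0.0634602  0.06294772] [-1.79941591e+02 -1.17126382e-01  7.04507171e+01] [-2.28216581  2.89321717  1.96915123]
55 [-0.0001, 0.0005, 0.0032, -0.0003, -0.0007, 0.0008]
59 [-0.0059, 0.0198, 0.0031, -0.0003, -0.0007, -0.0214]
62 [-0.0094, 0.0345, 0.0031, -0.0003, -0.0007, -0.0381]
66 [-0.0128, 0.0543, 0.0031, -0.0003, -0.0007, -0.0603]
69 [-0.0144, 0.0693, 0.0031, -0.0002, -0.0007, -0.0769]
73 [-0.0153, 0.0894, 0.003, -0.0002, -0.0007, -0.0992]
76 [-0.0151, 0.1045, 0.003, -0.0002, -0.0007, -0.1158]
80 [-0.0136, 0.1246, 0.003, -0.0002, -0.0007, -0.1381]
83 [-0.0115, 0.1395, 0.003, -0.0002, -0.0007, -0.1547]
86 [-0.0087, 0.1544, 0.003, -0.0001, -0.0007, -0.1714]
88 [-0.0064, 0.1642, 0.003, -0.0001, -0.0007, -0.1825]
90 [-0.0037, 0.1739, 0.003, -0.0001, -0.0007, -0.1936]
91 [-0.0023, 0.1787, 0.003, -0.0001, -0.0007, -0.1992]
92 [-0.0007, 0.1835, 0.003, -0.0001, -0.0007, -0.2047]
```

View pics/s4.png

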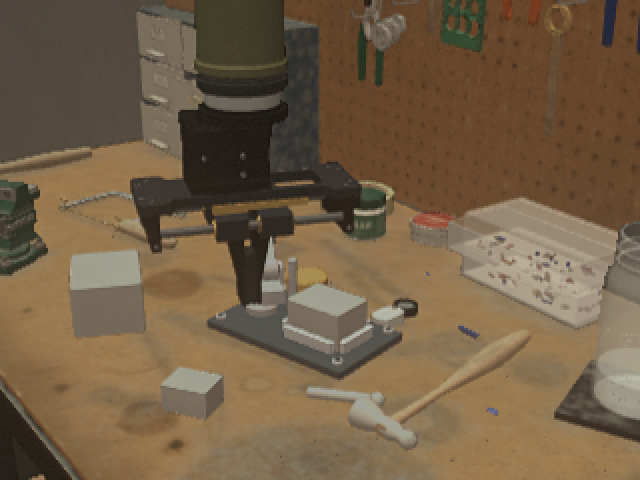

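The finger (tip at about (248,305) in the crop) is pushing the strap at roughly the expected 4 N. The block hasn't moved and the lever is behind the gripper. Continuing to the stop.

Call:
servo_tool(series=[[[-0.006,0.02,0,0,0,-0.021,0],[-0.0095,0.0345,0,0,0,-0.038,0],[-0.013,0.054,0,0,0,-0.06,0],[-0.0145,0.069,0,0,0,-0.077,0],[-0.015,0.089,0,0,0,-0.099,0],[-0.015,0.1045,0,0,0,-0.116,0],[-0.0135,0.1245,0,0,0,-0.138,0],[-0.0115,0.1395,0,0,0,-0.155,0],[-0.0085,0.154,0,0,0,-0.171,0],[-0.0065,0.164,0,0,0,-0.182,0],[-0.004,0.169,0,0,0,-0.188,0],[-0.004,0.169,0,0,0,-0.188,0]]])

```text
time_s: 4.78
tool_pos: [0.53, 0.0438, 0.0624]
tool_rot: [-180.0, 0.0, 104.0]
force: [-2.6, -0.7, 3.0]
grip_width: 0.0006
grasp_force: 1.8
```

```bash
python3 - <<'E'
from h import *; from cell import get_obs
o=get_obs(); print(o['time_s'],o['tool_pos'],o['tool_rot'],o['force'])
for a in (88,90,91,92):
    p,y=strap(a,82,-27.5); print(a,p,go(o,*p,62,y))
E
```

```text
4.7833 [0.53004054 0.04377222 0.06244215] [-1.79968427e+02  1.10271275e-02  1.04022884e+02] [-2.61607687 -0.72842934  2.98200317]
88 [528.70165945  45.17296466] [0.0056, -0.0032, 0.0015, -0.0002, 0.0001, 0.004]
90 [531.71226109  44.94978281] [0.0025, 0.0064, 0.0015, -0.0002, 0.0001, -0.0071]
91 [533.2200246   44.87763156] [0.001, 0.0112, 0.0015, -0.0002, 0.0001, -0.0127]
92 [534.72881769  44.8318054 ] [-0.0004, 0.016, 0.0015, -0.0002, 0.0001, -0.0182]
```

Not yet at the stop (force still about 3 N). I'll creep forward in small steps and watch for the force rising.

Call:
servo_tool(series=[[[0.001,0.003,0,0,0,-0.003,0],[0.002,0.0065,0,0,0,-0.007,0],[0.002,0.009,0,0,0,-0.007,0],[0.002,0.011,0,0,0,-0.007,0],[0.002,0.011,0,0,0,-0.007,0]]])

```text
time_s: 5.2
tool_pos: [0.533, 0.0442, 0.0621]
tool_rot: [-180.0, 0.1, 105.3]
force: [-2.9, -4.0, 2.7]
grip_width: 0.0006
grasp_force: 2.4
```

Call:
servo_tool(series=[[[0,0.005,0,0,0,0,0],[0,0.01,0,0,0,0,0],[0,0.01,0,0,0,0,0]]])

```text
time_s: 5.45
tool_pos: [0.5359, 0.0447, 0.062]
tool_rot: [-180.0, 0.1, 105.3]
force: [-3.2, -4.6, 1.8]
grip_width: 0.0003
grasp_force: 2.2
```

Call:
servo_tool(series=[[[0,0.005,0,0,0,0,0],[0,0.01,0,0,0,0,0],[0,0.01,0,0,0,0,0]]])

```text
time_s: 5.7
tool_pos: [0.5388, 0.0455, 0.0619]
tool_rot: [-179.9, 0.1, 105.3]
force: [-3.4, -4.0, 1.6]
grip_width: 0.0007
grasp_force: 2.1
```

Call:
servo_tool(series=[[[0,0.005,0,0,0,0,0],[0,0.01,0,0,0,0,0],[0,0.01,0,0,0,0,0]]])

```text
time_s: 5.95
tool_pos: [0.5391, 0.0456, 0.0616]
tool_rot: [-179.6, 0.1, 105.3]
force: [-10.1, -4.9, 6.5]
grip_width: 0.0002
grasp_force: 6.1
```

```bash
python3 - <<'E'
from h import *; from cell import get_obs,eyes
o=get_obs(); print(o['time_s'],o['tool_pos'],o['force'])
c=eyes.read_camera('scene'); cv2.imwrite('pics/s5.png',cv2.resize(c['frame'][180:300,220:380,::-1],None,fx=5,fy=5,interpolation=cv2.INTER_CUBIC))
E
```

```text
5.95 [0.53911329 0.04559167 0.06158271] [-10.10129599  -4.86816924   6.52681987]
```

View pics/s5.png

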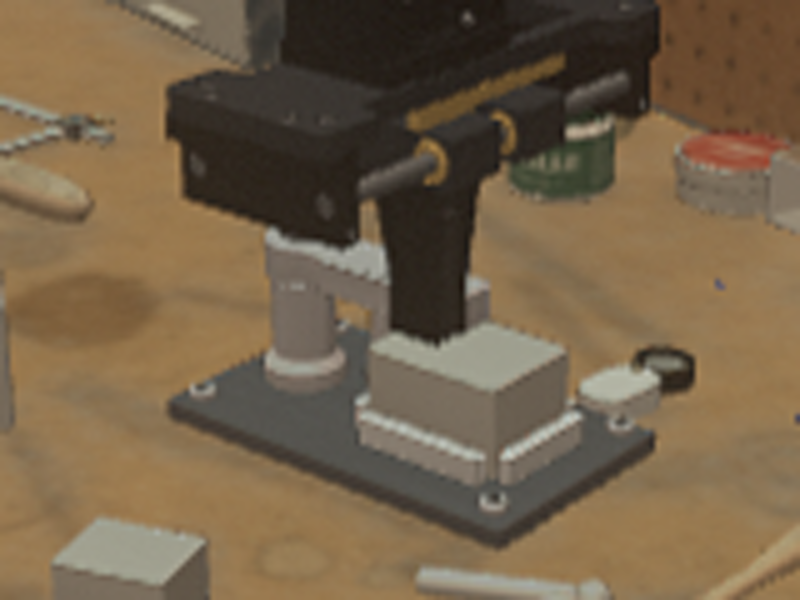

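The force jumped from 4 to 10 N and the tip stopped moving, so the strap is on its stop. It now lies over the block, which is undisturbed. Backing off and rising.

Call:
servo_tool(series=[[[0,0.005,0,0,0,0,0],[0,0.005,0,0,0,0,0],[0,-0.05,0,0,0,0,0],[0,-0.1,0,0,0,0,0],[0,-0.1,-0.1,0,0,0,0],[0,-0.1,-0.22,0,0,0,0],[0,-0.1,-0.34,0,0,0,0],[0,-0.1,-0.46,0,0,0,0],[0,-0.1,-0.52,0,0,0,0],[0,-0.1,-0.52,0,0,0,0]]])

```text
time_s: 6.83
tool_pos: [0.5168, 0.041, 0.2236]
tool_rot: [179.3, -0.0, 105.3]
force: [0.4, 0.1, 0.4]
grip_width: 0.0002
grasp_force: 0.0
```

```bash
python3 - <<'E'
from h import *; from cell import get_obs,eyes
o=get_obs(); print(o['time_s'],o['tool_pos'],o['tool_rot'],o['force'])
out=[]
for n in('scene','top'):
    c=eyes.read_camera(n); P=cloud(c).reshape(-1,3)*1000
    a=np.radians(YAW+270); d=np.array([np.cos(a),np.sin(a)]); nn=np.array([-d[1],d[0]])
    v=P[:,:2]-A; h=np.c_[v@d,v@nn,P[:,2]]
    k=(h[:,0]>-20)&(h[:,0]<95)&(abs(h[:,1])<45)
    s=h[k&(h[:,2]>100)&(h[:,2]<160)]; print(n,'lever',len(s))
    for lo in range(95,160,10):
        q=h[k&(abs(h[:,2]-lo)<5)]
        if len(q): print(lo,len(q),np.round(np.median(q,0),1),np.round(q.min(0)),np.round(q.max(0)))
    q=h[k&(abs(h[:,2]-72)<3)&(h[:,0]>40)]; print('strap',len(q),q.mean(0),q.min(0),q.max(0))
    f=c['frame'][180:300,200:400] if n=='scene' else c['frame'][180:300,200:400]
    out.append(cv2.resize(f,None,fx=3,fy=2.5,interpolation=cv2.INTER_CUBIC))
cv2.imwrite('pics/s6.png',np.vstack(out)[:,:,::-1])
E
```

```text
6.8333 [0.51677778 0.04095123 0.22361931] [ 1.79315223e+02 -6.97685935e-03  1.05337610e+02] [0.41074396 0.11936907 0.36785905]
scene lever 235
95 72 [62.7 -1.6 94. ] [48. -6. 90.] [ 76.   8. 100.]
105 48 [ 51.3  -1.5 105.3] [ 42.  -8. 100.] [ 59.  11. 110.]
115 57 [ 43.2  -2.9 115.2] [ 31.  -7. 110.] [ 51.  10. 120.]
125 55 [ 33.   -2.7 125. ] [ 23.  -8. 120.] [ 41.   9. 130.]
135 56 [ 24.1  -2.8 135.3] [ 13.  -7. 130.] [ 33.  11. 140.]
145 19 [ 18.1  -0.2 142.1] [ 14.  -7. 140.] [ 22.   9. 144.]
strap 112 [68.92321693 -2.83225479 71.68563226] [ 40.42420751 -12.18596525  69.03582791] [87.95299529 12.92252061 74.51200341]
top lever 0<stdin>:13: RuntimeWarning: Mean of empty slice.
  ret = um.true_divide(
Traceback (most recent call last):
ValueError: zero-size array to reduction operation minimum which has no identity
```

The strap is measured at its stop, with its side faces at -12 and +13 mm about the holder's -y line and its nose at 88 mm. The lever's upper face is at about (27, 135) mm (r, z), as expected for it raised. Next, the lever path.

```bash
python3 - <<'E'
from h import *; from cell import get_obs
o=get_obs()
for r,z in ((40,190),(39,150),(38.5,138),(34.5,134),(29.7,130),(26,126),(22,121),(18,114),(15,106),(12.5,97),(11,91),(11,88),(11,86)):
    p,y=strap(90,r,0); print(r,z,go(o,*p,z,y))
E
```

```text
40 190 [0.1382, 0.1527, 0.0962, 0.0011, -0.0001, 0.0002]
39 150 [0.1415, 0.1522, 0.2295, 0.0011, -0.0001, 0.0002]
38.5 138 [0.1431, 0.1521, 0.2695, 0.0011, -0.0001, 0.0002]
34.5 134 [0.1565, 0.1521, 0.2829, 0.0011, -0.0001, 0.0002]
29.7 130 [0.1725, 0.152, 0.2962, 0.0011, -0.0001, 0.0002]
26 126 [0.1848, 0.152, 0.3095, 0.0011, -0.0001, 0.0002]
22 121 [0.1981, 0.152, 0.3262, 0.0011, -0.0001, 0.0002]
18 114 [0.2114, 0.1519, 0.3495, 0.0011, -0.0001, 0.0002]
15 106 [0.2214, 0.1518, 0.3762, 0.0011, -0.0001, 0.0002]
12.5 97 [0.2298, 0.1517, 0.4062, 0.0011, -0.0001, 0.0002]
11 91 [0.2348, 0.1517, 0.4262, 0.0011, -0.0001, 0.0002]
11 88 [0.2348, 0.1516, 0.4362, 0.0011, -0.0001, 0.0002]
11 86 [0.2348, 0.1516, 0.4429, 0.0011, -0.0001, 0.0002]
```

Call:
servo_tool(series=[[[0.07,0.076,0,0,0,0,0],[0.14,0.152,0,0,0,0,0],[0.14,0.152,0.1,0,0,0,0],[0.14,0.152,0.18,0,0,0,0],[0.1415,0.152,0.23,0,0,0,0],[0.1415,0.152,0.23,0,0,0,0],[0.1415,0.152,0.23,0,0,0,0]]])

```text
time_s: 7.52
tool_pos: [0.5444, 0.0929, 0.147]
tool_rot: [-179.8, 0.0, 105.3]
force: [0.6, -0.4, -0.2]
grip_width: 0.0006
grasp_force: 0.0
```

```bash
python3 - <<'E'
from h import *; from cell import get_obs
o=get_obs(); print(o['tool_pos'],o['tool_rot'],o['force'])
for r,z in ((39,150),(38.5,138),(34.5,134),(29.7,130),(26,126),(22,121),(18,114),(15,106),(12.5,97),(11,91),(11,88),(11,86)):
    p,y=strap(90,r,0); print(r,z,go(o,*p,z,y))
E
```

```text
[0.54437202 0.09294403 0.14700571] [-1.79781879e+02  2.24588184e-02  1.05323550e+02] [ 0.62025915 -0.36954758 -0.16235982]
39 150 [0.0002, 0.0087, -0.01, -0.0012, 0.0001, 0.0001]
38.5 138 [0.0018, 0.0089, 0.03, -0.0012, 0.0001, 0.0001]
34.5 134 [0.0152, 0.0089, 0.0433, -0.0012, 0.0001, 0.0001]
29.7 130 [0.0312, 0.009, 0.0566, -0.0012, 0.0001, 0.0001]
26 126 [0.0435, 0.009, 0.07, -0.0012, 0.0001, 0.0001]
22 121 [0.0569, 0.0091, 0.0866, -0.0012, 0.0001, 0.0001]
18 114 [0.0702, 0.0092, 0.11, -0.0012, 0.0001, 0.0001]
15 106 [0.0802, 0.0093, 0.1366, -0.0012, 0.0001, 0.0001]
12.5 97 [0.0886, 0.0094, 0.1666, -0.0012, 0.0001, 0.0001]
11 91 [0.0936, 0.0095, 0.1866, -0.0012, 0.0001, 0.0001]
11 88 [0.0936, 0.0095, 0.1966, -0.0012, 0.0001, 0.0001]
11 86 [0.0936, 0.0096, 0.2033, -0.0012, 0.0001, 0.0001]
```

Call:
servo_tool(series=[[[0.001,0.009,0.015,0,0,0,0],[0.002,0.009,0.03,0,0,0,0],[0.009,0.009,0.037,0,0,0,0],[0.015,0.009,0.043,0,0,0,0],[0.023,0.009,0.05,0,0,0,0],[0.031,0.009,0.057,0,0,0,0],[0.0435,0.009,0.07,0,0,0,0],[0.057,0.009,0.087,0,0,0,0],[0.0635,0.009,0.098,0,0,0,0],[0.07,0.009,0.11,0,0,0,0],[0.07,0.009,0.11,0,0,0,0]]])

```text
time_s: 8.43
tool_pos: [0.5423, 0.1151, 0.1153]
tool_rot: [-180.0, -0.0, 105.4]
force: [-0.3, -0.4, 2.0]
grip_width: 0.0006
grasp_force: 0.4
```

```bash
python3 - <<'E'
from h import *; from cell import get_obs
o=get_obs(); print(o['time_s'],o['tool_pos'],o['force'])
for r,z in ((18,114),(15,106),(12.5,97),(11,91),(11,88),(11,86)):
    p,y=strap(90,r,0); print(r,z,go(o,*p,z,y))
E
```

```text
8.4333 [0.5423396  0.11510946 0.11526684] [-0.25280628 -0.41119301  1.98838375]
18 114 [-0.0029, -0.0042, 0.0042, -0.0001, -0.0002, 0.0005]
15 106 [0.0071, -0.0042, 0.0309, -0.0001, -0.0002, 0.0005]
12.5 97 [0.0154, -0.0042, 0.0609, -0.0001, -0.0002, 0.0005]
11 91 [0.0204, -0.0042, 0.0809, -0.0001, -0.0002, 0.0005]
11 88 [0.0204, -0.0041, 0.0909, -0.0001, -0.0002, 0.0005]
11 86 [0.0204, -0.0041, 0.0976, -0.0001, -0.0002, 0.0005]
```

Contact force is about 2 N up, so the lever is moving. Continuing down to flat.

Call:
servo_tool(series=[[[0.002,-0.004,0.015,0,0,0,0],[0.007,-0.004,0.031,0,0,0,0],[0.011,-0.004,0.046,0,0,0,0],[0.015,-0.004,0.061,0,0,0,0],[0.018,-0.004,0.071,0,0,0,0],[0.02,-0.004,0.081,0,0,0,0],[0.02,-0.004,0.087,0,0,0,0],[0.02,-0.004,0.091,0,0,0,0],[0.02,-0.004,0.091,0,0,0,0],[0.02,-0.004,0.091,0,0,0,0]]])

```text
time_s: 9.27
tool_pos: [0.54, 0.1205, 0.0893]
tool_rot: [180.0, -0.1, 105.4]
force: [-0.4, 2.7, 6.8]
grip_width: 0.0002
grasp_force: 3.4
```

Call:
servo_tool(series=[[[0,0,0.006,0,0,0,0],[0,0,0.012,0,0,0,0],[0,0,0.012,0,0,0,0],[0,0,0.012,0,0,0,0]]])

```text
time_s: 9.6
tool_pos: [0.5403, 0.1206, 0.0886]
tool_rot: [179.9, -0.1, 105.3]
force: [-6.5, 1.6, 24.3]
grip_width: 0.0005
grasp_force: 12.1
```

The lever is at its stop: 24 N with no further travel and the upper face at 89 mm. Lifting straight up and clear.

Call:
servo_tool(series=[[[0,0,-0.05,0,0,0,0],[0,0,-0.15,0,0,0,0],[0,0,-0.28,0,0,0,0],[0,0,-0.4,0,0,0,0],[0,-0.13,-0.5,0,0,0,0],[0.1,-0.25,-0.5,0,0,0,0],[0.22,-0.3,-0.5,0,0,0,0],[0.35,-0.3,-0.5,0,0,0,0],[0.48,-0.3,-0.5,0,0,0,0],[0.6,-0.3,-0.5,0,0,0,0],[0.7,-0.3,-0.5,0,0,0,0],[0.7,-0.3,-0.5,0,0,0,0]]])

```text
time_s: 10.6
tool_pos: [0.3935, 0.3037, 0.2335]
tool_rot: [-179.8, -0.0, 105.9]
force: [-0.2, 0.1, 0.2]
grip_width: 0.0001
grasp_force: 0.0
```

```bash
python3 - <<'E'
from h import *; from cell import get_obs,eyes
o=get_obs(); print(o['time_s'],o['tool_pos'],o['force'])
out=[]; a=np.radians(YAW+270); d=np.array([np.cos(a),np.sin(a)]); nn=np.array([-d[1],d[0]])
for n in('scene','top'):
    c=eyes.read_camera(n); P=cloud(c).reshape(-1,3)*1000
    v=P[:,:2]-A; h=np.c_[v@d,v@nn,P[:,2]]
    k=(h[:,0]>-25)&(h[:,0]<95)&(abs(h[:,1])<30)
    for nm,lo,hi in (('lever',84,100),('strap',69,75),('above',100,160)):
        q=h[k&(h[:,2]>lo)&(h[:,2]<hi)]
        if len(q): print(n,nm,len(q),np.round(q.mean(0),1),np.round(q.min(0)),np.round(q.max(0)))
    q=h[k&(h[:,2]>84)&(h[:,2]<100)&(h[:,0]<50)]
    if len(q): print(' lever slope/height',np.polyfit(q[:,0],q[:,2],1),np.percentile(q[:,2],[10,50,90]))
    out.append(cv2.resize(c['frame'][180:300,200:400],None,fx=3,fy=2.5,interpolation=cv2.INTER_CUBIC))
cv2.imwrite('pics/s6.png',np.vstack(out)[:,:,::-1])
E
```

```text
10.6 [0.39354654 0.30366531 0.23348743] [-0.18817816  0.1105773   0.22845033]
scene lever 227 [41.5 -2.4 88.4] [ -9. -13.  84.] [79. 13. 95.]
scene strap 247 [42.  -3.2 71.8] [-15. -14.  69.] [89. 13. 75.]
 lever slope/height [-8.45152034e-03  8.77425980e+01] [85.15139821 88.01797707 89.33578858]
top lever 475 [36.2  0.2 87.7] [-11. -12.  84.] [78. 13. 95.]
top strap 236 [41.9 -3.6 70.9] [-14. -14.  69.] [87. 14. 74.]
 lever slope/height [-1.15940106e-02  8.72040494e+01] [84.98150322 86.9094667  89.17497144]
```

View pics/s6.png

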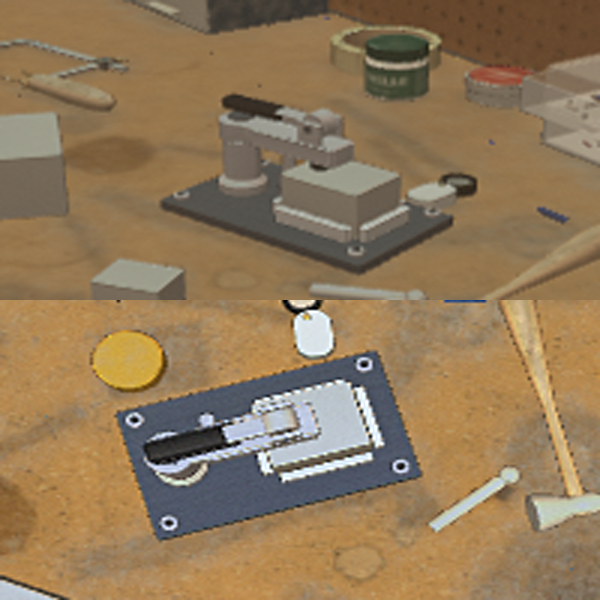

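Both views show the strap over the block against its pin, the lever level along it (slope about 0.01, end 11 mm beyond the axis), and everything else in place. Handing in.

```bash
python3 -c "
from cell import env
print(env.sign_off())"
```

```text
the job is handed in; nothing more can be done
None
```

The block is clamped: I swung the strap to its stop, then pushed the lever down flat. The block is still in its holder, the other items look undisturbed, and the job was handed in at about 11 s of the 48 s allowed (no verdict came back).

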